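# Clip the cupboard key onto the snap hook of the key stand

### The arm

A 7-joint arm with a two-finger parallel gripper is mounted at the origin on a cart in front of the work surface, level with it; the furniture and walls round the work are solid. World frame = base frame: x ahead of the robot, y to its left, z up, the work surface at z = 0. Lengths are in m, angles in rad, forces in N, time in s.
With the tool pointing down it reaches from about 0.4 to 0.85 m from the base axis. Payload 4.5 kg.
Tool frame: the origin (TCP) lies midway between the tips of the shut fingers; the grasp point (between the pads) lies 19 mm behind it; z points along the fingers, x is the direction in which the jaws open and shut, and the axes are right-handed (so a half turn about z gives the same grasp; the last joint's range is limited). The gripper opens to 88 mm and grips with 3 to 60 N. Pads are 18 mm wide; open, the fingers measure 123 mm over their backs; the gripper's body (75 mm by 187 mm) begins 45 mm behind the grasp point.
Start: joints at [-1.128, 0.689, -0.195, 1.565, 0.157, 0.902, -0.215], TCP at [0.248, 0.574, 0.239] pointing down, gripper open.
Joint ranges: [-3.01, 3.01], [-0.46, 2.08], [-1.47, 1.51], [0.13, 2.56], [-1, 4.14], [0.04, 2.09], [-2.66, 2.66]. Speed limits (rad/s): [2.57, 2.57, 3.14, 3.14, 3.14, 3.14, 3.14].

### API

Orientations are given as a rotation vector (axis times angle).
In Python, from station import arm gives the robot as it stands.
- The arm moves only by the shell command python3 -m crank 'ROWS' [FORCE]. ROWS is JSON, one flat list of numbers, 7 for each row, row after row: the turn, a rotation vector about the tool's x, y, z in rad, then the shift along the tool's x, y, z in cm, then the closure in counts, from 0 (fully open) to 255 (shut). In form: [rx, ry, rz, tx, ty, tz, fingers, rx, ry, rz, tx, ty, tz, fingers, ...]. A call has 1 to 5 rows; each row shifts and turns the commanded pose from where the row before left it, along the tool's axes as they then stand; what a row does not reach is not made up. A row lasts 1/8 s, in which the tool goes at most 62.5 mm and 10.7 degrees, less where a joint would pass 70% of its speed; a pose out of reach is approached as far as the arm can. A call with a gripper value outside its range is refused whole. The fingers move at their own pace and stop on an object; FORCE is the grip in N (left out, the last holds). Time passes only in rows, so rows that do not move let the fingers close. It gives the time, the measured TCP pose, the force and the opening at its end, in the units of the state.
- arm.get_state(): the state, without advancing time (a new reading comes with each control period).
- arm.capture(name): name is "scene" or "top" or "wrist"; returns a dict with "frame" (420x560x3 uint8, red, green, blue), "depth" (420x560 float32, m along the optical axis (not along the pixel's ray), 0 where there is no reading), "fx", "fy", "cx", "cy" (pixels), "cam_to_world" (4x4, takes a point from camera to world coordinates); the wrist camera has in their place "hand_eye" (4x4, takes a point from camera to tool coordinates, whose origin is the TCP and whose axes are the tool frame's). Camera axes: x right, y up, looking along -z (the intrinsics and any distortion apply to the point x, -y, -z); pixel columns grow to the right and rows downward; lengths in m; the calibration is good to about 2 mm. A picture is of the moment at which its call begins: read the wrist's pose just before it.
- arm.close_job(): hands the job in, once; it reports no verdict.
Trained networks look in a picture, given as the dict that the camera call returned (one of the last four; its "shot" number tells which), for a name from the list of things; names that differ only in an ending like _2 or _b are one class to them, and where a whole thing is asked for, a point or a joint stands for the part that bears it (a point fixed in the world has none). Each returns a list of dicts, best first, with "conf" (0 to 1); they miss things now and then, are a little off and sometimes report something else, mostly with a low value. They report only what shows in the picture. A call takes as long as a camera call.
- arm.silhouettes(picture, name): "pixels" (420x560 bool, what is visible of it).
- arm.pinpoint(picture, name): "point" ([x, y, z] in m, in world coordinates, good to about 4 mm: a listed point, or the origin of a listed thing).
The state is a dict: "time": time; "qpos": joint angles; "joint_velocities": joint speeds; "joint_efforts": joint torques, N m; "position": TCP position; "tool_rot": TCP orientation; "contact_force": force on the tool from outside, world axes, zero at the start; "ft_torque": the same for the moment, N m; "finger_gap": opening from 0.0 (shut) to 1.0 (fully open).
Only numpy, scipy, OpenCV 4.12 (cv2) and the standard library are available. Lean on these libraries where they do the work, as an engineer would, in place of code of your own. Each camera call takes 0.05 s, during which the arm holds its last target. There are 200 camera calls.

### The job

Put the medicine-cupboard key, the one with the large oval steel eye, back on the key stand: push its eye in against the snap hook's sprung gate until it is inside, so that the gate snaps shut behind it and the key is left hanging in the hook by its eye. Leave the other key, with the small round eye, where it lies.

Things in the scene. Friction and masses are not known exactly. Their poses are not given: they have to be found in the camera images.
- key_grip (a point): Key to hang, lying flat: black ribbed grip 50 x 20 x 16 mm (long, wide, high), large flat oval steel eye at its +x end, 28 mm blade at -x; 60 g. Point: centre of the grip, 8 mm above the desk when lying. x along the key to the eye, y across the grip, z up.
- eye_end (a point): Middle of the far bar of the key's large eye, 70 mm along the key's +x from key_grip, same height. Axes as key_grip. The eye is a 5 mm round bar lying flat (x-y plane); its opening is about 41 mm long (x) and 33 mm wide (y).
- spare_grip (a point): The other key, a bystander: same black grip and blade but a small round eye with a 10 mm opening. Point: centre of its grip, x along the key to its eye.
- key_stand: Fixed grey stand, origin on the desk below the nose of its snap hook; z up. The upright hook (8 mm steel bar, in the x-z plane) has its mouth towards -x; the level key's eye is pushed in along +x. Hook top at z 226 mm; rounded top of its upturned nose at z 176. Post 82 mm behind (+x), top z 214. Base plate 12 mm thick, 110 wide (y), from x -20 to +110 mm.
- hook_mouth (a point): Point in the hook's mouth, at the front of the gate, to push the eye's far bar through: above the nose, 192 mm above the desk, 23 mm below the gate's hinge. Axes as key_stand. Behind it the hook is free for 46 mm in +x.
- hook_seat (a point): Where the far bar of the eye rests when the key hangs: the bar's centre in the bottom of the round hook, 152 mm above the desk, 25 mm in +x and 40 mm below hook_mouth. Axes as key_stand. The key then hangs about 125 mm down, clear of the base.
- gate (a joint): Sprung gate, dark 6 mm bar hinged at its top, free end (z 166 mm) just behind the nose. 0 rad shut; swings only inwards (+x), up to 0.95, springs back (1 to 4 N at the eye). Eye's far bar pushed level about 24 mm past hook_mouth opens it by about 0.6; lowered about 36 mm there, the bar passes below the free end and the gate shuts over it.

How it is judged:
By the outcome, as a careful person would: the job done as asked, in the order asked, and still so for the second after the job is handed in, with the robot touching nothing.
It also fails if it takes over 40 s, if anything falls off the work surface, if the arm or the gripper's body presses on something with over 40 N, if the wrist force passes 120 N, or if a joint passes its speed limit or range.

## Working session

There is one attempt and no reset: what is moved stays moved. The work goes in short steps, Python scripts to look and compute and a shell command to move; the robot and the scene stay as the last step left them, time stands still between calls to the robot, and variables do not carry over. Pictures are saved under pics/ and viewed, about 8 in all and at most 12, crops included, and the job is handed in when it is done.

```bash
mkdir -p pics; ls; cat > h.py <<'E'
import numpy as np,cv2
from scipy.spatial.transform import Rotation as R
from station import arm
np.set_printoptions(precision=4,suppress=True)
def T(s):
    M=np.eye(4);M[:3,:3]=R.from_rotvec(s['tool_rot']).as_matrix();M[:3,3]=s['position'];return M
def cam(c,s=None):
    return c['cam_to_world'] if 'cam_to_world' in c else T(s)@np.array(c['hand_eye'])
def px2w(c,M,u,v,z=None):
    d=np.array([(u-c['cx'])/c['fx'],-(v-c['cy'])/c['fy'],-1.])
    if z is None: return (M@np.r_[d*c['depth'][int(v),int(u)],1])[:3]
    r=M[:3,:3]@d;return M[:3,3]+r*(z-M[2,3])/r[2]
def w2px(c,M,p):
    q=np.linalg.inv(M)@np.r_[p,1];return c['cx']+c['fx']*q[0]/-q[2],c['cy']-c['fy']*q[1]/-q[2]
E
python3 - <<'E'
from h import *
s=arm.get_state();print({k:np.array(v) for k,v in s.items()})
print(T(s))
ims=[]
for n in("scene","top"):
    c=arm.capture(n);ims.append(c['frame']);print(n,c.keys(),np.array(c['cam_to_world'])[:3,3])
    for k in("key_grip","eye_end","spare_grip","key_stand","hook_mouth","hook_seat"):
        print(k,[(np.array(d['point']),round(d['conf'],2)) for d in arm.pinpoint(c,k)[:3]])
a=np.hstack(ims);a=cv2.resize(a,(800,300),interpolation=cv2.INTER_AREA)
cv2.imwrite('pics/a.png',a[:,:,::-1]);cv2.imwrite('pics/s.png',ims[0][:,:,::-1]);cv2.imwrite('pics/t.png',ims[1][:,:,::-1])
E
```

```text
pics
{'time': array(0.), 'qpos': array([-1.1282,  0.69  , -0.1945,  1.5664,  0.1573,  0.9025, -0.2151]), 'joint_velocities': array([-0.0008,  0.0006,  0.    , -0.0005, -0.0001,  0.0002,  0.0017]), 'joint_efforts': array([ -0.0001, -52.7559,  -1.2668, -15.3435,  -0.0526,   0.0065,
         0.0002]), 'position': array([0.2482, 0.5729, 0.2379]), 'tool_rot': array([ 2.625 ,  1.7238, -0.0023]), 'contact_force': array([ 0.6631, -0.1354,  0.7375]), 'ft_torque': array([-0.023 ,  0.0009,  0.0573]), 'finger_gap': array(1.0024)}
[[ 0.3974  0.9176 -0.0006  0.2482]
 [ 0.9176 -0.3974 -0.0018  0.5729]
 [-0.0019  0.0002 -1.      0.2379]
 [ 0.      0.      0.      1.    ]]
scene dict_keys(['frame', 'depth', 'fx', 'fy', 'cx', 'cy', 'cam_to_world', 'shot']) [ 0.2034 -0.5053  0.6513]
key_grip [(array([ 0.4975, -0.0627,  0.013 ]), 0.88)]
eye_end [(array([ 0.5749, -0.0631,  0.0105]), 0.72)]
spare_grip []
key_stand [(array([0.6638, 0.0006, 0.0007]), 0.97)]
hook_mouth [(array([ 0.66  , -0.0041,  0.1922]), 0.92)]
hook_seat [(array([ 0.6861, -0.0013,  0.1544]), 0.85)]
top dict_keys(['frame', 'depth', 'fx', 'fy', 'cx', 'cy', 'cam_to_world', 'shot']) [0.5107 0.0781 1.0077]
key_grip [(array([ 0.4993, -0.0639,  0.009 ]), 0.66)]
eye_end [(array([ 0.5705, -0.0587,  0.0051]), 0.62)]
spare_grip [(array([0.5084, 0.2115, 0.0101]), 0.6)]
key_stand [(array([0.6595, 0.0009, 0.0005]), 0.9)]
hook_mouth [(array([ 0.6583, -0.0065,  0.1915]), 0.59)]
hook_seat [(array([0.6872, 0.    , 0.1519]), 0.64), (array([ 0.5032, -0.0614,  0.0079]), 0.26)]
```

View pics/s.png

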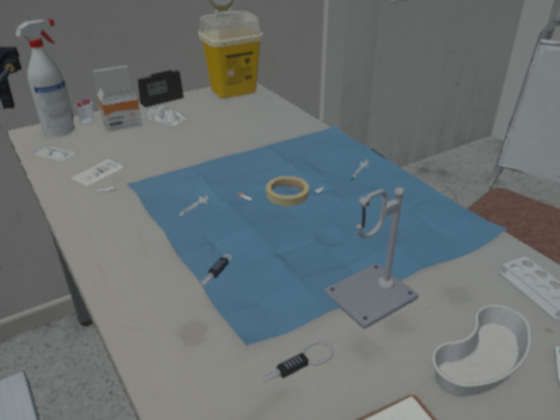

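View pics/t.png

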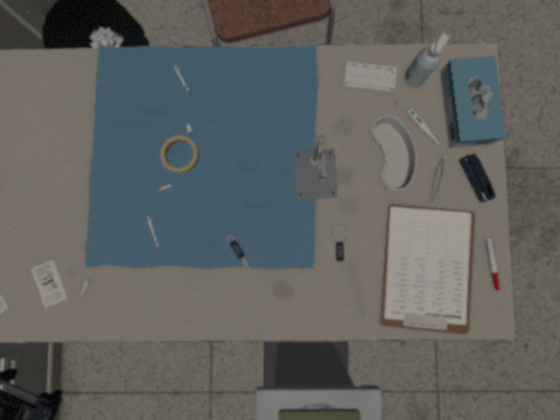

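The scene view shows the large-eye key at (292,365) with its eye at (320,352), the spare at (217,267) on the blue cloth, and the hook at (375,215) on its stand. The top view has the key at (340,250) with its eye towards +x (up), and the spare at (237,250). The networks agree with this, so I'm moving over.

```bash
python3 -m crank '[0,0,0,-4,3.7,0,0, 0,0,0,-4,3.7,0,0, 0,0,0,-4,3.7,0,0, 0,0,0,-4,3.7,0,0, 0,0,0,-4,3.7,0,0]'
python3 -m crank '[0,0,0,-4,3.7,0,0, 0,0,0,-4,3.7,0,0, 0,0,0,-4,3.7,0,0, 0,0,0,-4,3.7,0,0, 0,0,0,-4,3.7,0,0]'
python3 -m crank '[0,0,0,-4,3.7,0,0, 0,0,0,-4,3.7,0,0, 0,0,-0.15,0,0,0,0, 0,0,-0.15,0,0,0,0, 0,0,-0.13,0,0,0,0]'
python3 - <<'E'
from h import *
s=arm.get_state();print(T(s),s['time'],s['qpos'])
c=arm.capture("wrist");M=cam(c,s);print(np.array(c['hand_eye']),c['fx'])
for k in("key_grip","eye_end","spare_grip","key_stand","hook_mouth","hook_seat"):
    print(k,[(np.array(d['point']),round(d['conf'],2),w2px(c,M,d['point'])) for d in arm.pinpoint(c,k)[:3]])
m=arm.silhouettes(c,"key_grip")
if m: c['frame'][...,1][m[0]['pixels']]=200
cv2.imwrite('pics/w.png',c['frame'][:,:,::-1])
E
```

```text
time: 1.32
position: [0.3393, 0.315, 0.239]
tool_rot: [-2.626, -1.724, -0.002]
contact_force: [0.5, -0.3, -0.2]
finger_gap: 1.0
time: 1.95
position: [0.4297, 0.0579, 0.239]
tool_rot: [2.626, 1.724, 0.002]
contact_force: [0.2, 0.4, 0.5]
finger_gap: 0.999
time: 2.58
position: [0.4652, -0.0437, 0.2388]
tool_rot: [2.193, 2.249, 0.001]
contact_force: [-0.4, -0.2, -0.6]
finger_gap: 1.0
[[-0.025   0.9997  0.0005  0.4652]
 [ 0.9997  0.025   0.0001 -0.0437]
 [ 0.0001  0.0005 -1.      0.2388]
 [ 0.      0.      0.      1.    ]] 2.575 [ 0.2668  0.5082 -0.411   2.0182  0.3161  0.6755  1.249 ]
[[ 1.      0.0013 -0.0008 -0.0014]
 [ 0.0011 -0.9672 -0.2538 -0.0656]
 [-0.0011  0.2538 -0.9672 -0.1456]
 [ 0.      0.      0.      1.    ]] 302.0445307101815
key_grip [(array([ 0.4992, -0.0609,  0.0036]), 0.74, (np.float64(265.07564709960894), np.float64(212.90555636643577)))]
eye_end [(array([ 0.5752, -0.0604,  0.0064]), 0.67, (np.float64(264.6359522979149), np.float64(267.5878623727933)))]
spare_grip [(array([0.5034, 0.2103, 0.0101]), 0.63, (np.float64(474.75822469146306), np.float64(222.1155902967168)))]
key_stand [(array([0.6609, 0.0027, 0.0027]), 0.69, (np.float64(307.7212315273485), np.float64(322.1510400829307)))]
hook_mouth []
hook_seat []
```

View pics/w.png

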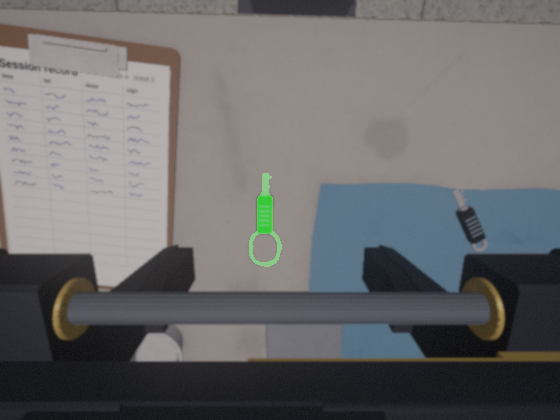

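The wrist view shows the key at (265,213) with its large eye at (265,248), nearly along +x, clear of everything; the spare is at (470,225). Next I'll get the key's and the stand's yaw.

```bash
python3 - <<'E'
from h import *
s=arm.get_state();c=arm.capture("wrist");M=cam(c,s)
m=arm.silhouettes(c,"key_grip")[0]['pixels']
P=np.array([px2w(c,M,u,v,.008)[:2] for v,u in np.argwhere(m)],np.float32)
l=cv2.fitLine(P,cv2.DIST_L2,0,1e-3,1e-3).ravel();l[:2]*=np.sign(l[0]);a=np.sort((P-l[2:])@l[:2])
print('key yaw',np.degrees(np.arctan2(l[1],l[0])),'ends',l[2:]+l[:2]*a[3],l[2:]+l[:2]*a[-3])
for n in("top","scene"):
    c=arm.capture(n);M=cam(c)
    r=arm.silhouettes(c,"key_stand");m=r[0]['pixels'];print(n,r[0]['conf'],m.sum())
    Q=np.array([np.r_[px2w(c,M,u,v)] for v,u in np.argwhere(m) if c['depth'][v,u]>0])
    B=Q[(Q[:,2]<.025)&(Q[:,2]>.004)][:,:2].astype(np.float32);print('base',len(B),cv2.minAreaRect(B))
    H=Q[Q[:,2]>.14];print('high',len(H),H.min(0),H.max(0))
    for lo,hi in((.03,.12),(.15,.18),(.18,.2),(.2,.24)):
        q=Q[(Q[:,2]>lo)&(Q[:,2]<hi)];print(lo,len(q),np.median(q,0),q.min(0),q.max(0))
    if n=="scene":
        ys,xs=np.where(m);f=c['frame'][max(0,ys.min()-10):ys.max()+10,xs.min()-10:xs.max()+10]
        cv2.imwrite('pics/st.png',cv2.resize(f,None,fx=4,fy=4,interpolation=cv2.INTER_CUBIC)[:600,:800,::-1]);print(xs.min()-10,ys.min()-10)
        for k in("hook_mouth","hook_seat"):print(k,w2px(c,M,arm.pinpoint(c,k)[0]['point']))
E
```

```text
key yaw -1.3597063 ends [ 0.4466 -0.06  ] [ 0.5704 -0.0629]
top 0.85 2113
base 1743 ((0.7050361633300781, 8.72686505317688e-05), (0.1319940984249115, 0.11163054406642914), 1.9961758852005005)
high 290 [ 0.6574 -0.0089  0.1435] [0.7481 0.0066 0.2289]
0.03 35 [0.739  0.0039 0.0715] [ 0.7373 -0.0042  0.036 ] [0.7455 0.0068 0.115 ]
0.15 51 [ 0.6981 -0.0002  0.1656] [ 0.6574 -0.0071  0.1502] [0.7398 0.0058 0.1791]
0.18 68 [0.7267 0.0024 0.1904] [ 0.6655 -0.0043  0.1804] [0.7379 0.0066 0.1969]
0.2 147 [ 0.6905 -0.0004  0.2203] [ 0.6616 -0.0089  0.2039] [0.7481 0.0062 0.2289]
scene 0.97 4825
base 3204 ((0.7305790185928345, 0.003468617796897888), (0.18710589408874512, 0.1214834526181221), 5.5483269691467285)
high 961 [ 0.6552 -0.0123  0.1404] [0.7467 0.0055 0.226 ]
0.03 287 [ 0.7389 -0.0035  0.0764] [ 0.7348 -0.0075  0.0301] [0.748  0.0059 0.1193]
0.15 327 [ 0.7081 -0.0049  0.1663] [ 0.6552 -0.0088  0.15  ] [0.7467 0.0055 0.1799]
0.18 242 [ 0.719  -0.0048  0.1888] [ 0.664  -0.0089  0.18  ] [0.7436 0.0048 0.1999]
0.2 275 [ 0.6914 -0.0047  0.2138] [ 0.6604 -0.0123  0.2   ] [0.7467 0.0054 0.226 ]
314 178
hook_mouth (np.float64(359.3496021909646), np.float64(214.87476795103515))
hook_seat (np.float64(368.062802685364), np.float64(230.49228990367436))
```

View pics/st.png

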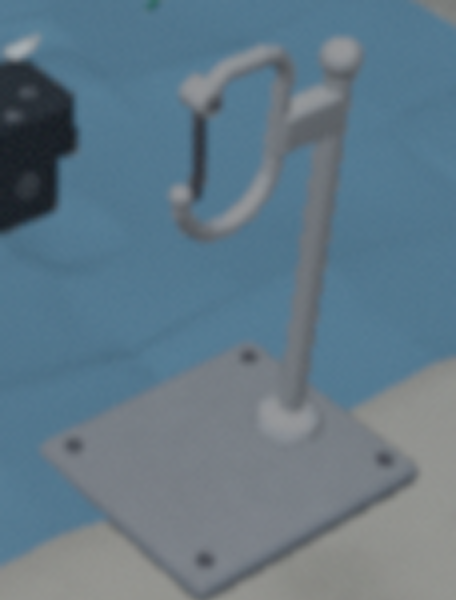

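```bash
python3 -m crank '[0,0,0.05,-1.7,3,0,0, -0.175,0,0,0,0,5,0, -0.175,0,0,0,0,5,0, 0,0,0,0,0,0,0]'
cat > go.py <<'E'
import sys
from h import *
s=arm.get_state();M=T(s);print(s['time'],M[:3,3],'F',np.array(s['contact_force']),s['finger_gap'])
p=np.array(eval(sys.argv[1]),float);print('tool shift cm',M[:3,:3].T@(p-M[:3,3])*100)
print('tool y',M[:3,1],'z',M[:3,2])
E
python3 go.py '[.500,-.061,.006]'
```

```text
time: 3.88
position: [0.5034, -0.0868, 0.1923]
tool_rot: [2.149, 2.046, 0.082]
contact_force: [0.2, 0.7, 0.5]
finger_gap: 0.998
3.875 [ 0.5034 -0.0868  0.1923] F [0.2192 0.694  0.473 ] 0.998442478471599
tool shift cm [ 4.0232 -3.4773 18.0399]
tool y [ 0.9857 -0.0418  0.163 ] z [ 0.1589 -0.0872 -0.9834]
```

```bash
python3 -c "
from h import *
s=arm.get_state();print(s['qpos'],s['joint_velocities'])"; python3 -m crank '[0,0,0,0,0,0,0]'; python3 go.py '[.500,-.061,.006]'; python3 -c "
from h import *
s=arm.get_state();print(s['qpos'],s['joint_velocities'])"
```

```text
[ 0.2154  0.5737 -0.2896  2.1131  0.6846  0.3949  0.8785] [ 0.0028 -0.0169 -0.0206 -0.0469 -0.1326  0.0163  0.1119]
time: 4.0
position: [0.5053, -0.0861, 0.1936]
tool_rot: [2.149, 2.043, 0.088]
contact_force: [0.9, -0.4, 0.3]
finger_gap: 1.0
4.0 [ 0.5053 -0.0861  0.1936] F [ 0.8853 -0.4097  0.3321] 0.9997145987847037
tool shift cm [ 3.9169 -3.7498 18.1382]
tool y [ 0.9851 -0.0432  0.1665] z [ 0.1624 -0.0858 -0.983 ]
[ 0.2157  0.5723 -0.291   2.11    0.681   0.3952  0.8804] [ 0.0013 -0.0068 -0.0019 -0.0072  0.0141 -0.0029 -0.0187]
```

```bash
cat > go.py <<'E'
import sys
from h import *
# args: target pos, key yaw deg, tilt deg (tool z leaning to +x)
s=arm.get_state();M=T(s);print(s['time'],M[:3,3],'F',np.array(s['contact_force']),s['finger_gap'])
p=np.array(eval(sys.argv[1]),float);yw,t=np.radians([float(sys.argv[2]),float(sys.argv[3])])
y=[np.cos(yw)*np.cos(t),np.sin(yw)*np.cos(t),np.sin(t)];x=[-np.sin(yw),np.cos(yw),0];Rt=np.c_[x,y,np.cross(x,y)]
print('turn',R.from_matrix(M[:3,:3].T@Rt).as_rotvec(),'shift cm now',M[:3,:3].T@(p-M[:3,3])*100,'after turn',Rt.T@(p-M[:3,3])*100)
print('tool y',M[:3,1],'z',M[:3,2],'q',np.array(s['qpos']))
E
python3 go.py '[.499,-.061,.08]' -1.4 10
python3 -m crank '[0,0.05,0.015,2,-1.5,4,0, 0,0.04,0.01,2,-1.5,4,0, 0,0,0,0,0,3,0, 0,0,0,0,0,0,0]'
python3 go.py '[.499,-.061,.006]' -1.4 10
```

```text
4.0 [ 0.5053 -0.0861  0.1936] F [ 0.8853 -0.4097  0.3321] 0.9997145987847037
turn [-0.008   0.0819 -0.0188] shift cm now [ 3.3379 -2.6163 10.8478] after turn [ 2.4892 -2.6492 11.0656]
tool y [ 0.9851 -0.0432  0.1665] z [ 0.1624 -0.0858 -0.983 ] q [ 0.2157  0.5723 -0.291   2.11    0.681   0.3952  0.8804]
time: 4.5
position: [0.506, -0.0642, 0.1085]
tool_rot: [2.181, 2.04, 0.173]
contact_force: [-0.0, -0.3, 0.7]
finger_gap: 1.0
4.5 [ 0.506  -0.0642  0.1085] F [-0.0233 -0.3272  0.7154] 0.9996421343202871
turn [ 0.0137  0.0255 -0.04  ] shift cm now [ 0.4533 -2.6308  9.9231] after turn [ 0.3022 -2.4793  9.9678]
tool y [ 0.9802 -0.0638  0.1875] z [ 0.1859 -0.0303 -0.9821] q [ 0.0621  0.7298 -0.069   2.2042  1.2923  0.0764  0.2345]
```

```bash
python3 -m crank '[-0.04,0,0,0,-0.5,0,0, -0.04,0.0,0,0,-0.5,0,0, -0.04,0,0,0,-0.5,0,0, -0.04,0,0,0,0,0,0, -0.04,0,0,0,0,0,0]'
python3 go.py '[.499,-.061,.006]' -1.4 20
```

```text
time: 5.12
position: [0.4851, -0.0675, 0.1042]
tool_rot: [2.089, 1.954, 0.3]
contact_force: [0.1, -0.1, 0.3]
finger_gap: 1.0
5.125 [ 0.4851 -0.0675  0.1042] F [ 0.0838 -0.1159  0.3163] 0.999977449641393
turn [-0.0135  0.0436 -0.0344] shift cm now [ 1.0411 -1.9639  9.6896] after turn [ 0.6871 -2.0651  9.7002]
tool y [ 0.9423 -0.0577  0.3298] z [ 0.3271 -0.0514 -0.9436] q [ 0.3756  0.8042 -0.596   2.3885  2.1407  0.5605 -0.6193]
```

```bash
python3 -m crank '[-0.01,0.04,-0.03,0,0,0,0, 0,0,0,0.7,-1,3,0, 0,0,0,0,-1.1,3,0, 0,0,0,0,0,0,0]'
python3 go.py '[.499,-.061,.006]' -1.4 20
```

```text
time: 5.62
position: [0.4844, -0.0602, 0.0382]
tool_rot: [2.064, 2.005, 0.342]
contact_force: [-0.4, -0.2, -0.0]
finger_gap: 0.995
5.625 [ 0.4844 -0.0602  0.0382] F [-0.4206 -0.1985 -0.0168] 0.9950391009382229
turn [-0.0098  0.0028 -0.0044] shift cm now [-0.0325  0.3102  3.5221] after turn [-0.0438  0.2756  3.5249]
tool y [ 0.9426 -0.0275  0.3328] z [ 0.3326 -0.0109 -0.943 ] q [ 0.4226  1.001  -0.6634  2.4077  2.3148  0.7316 -0.6966]
```

```bash
python3 -m crank '[-0.01,0,0,0,0.2,2,0, 0,0,0,0,0.1,1.5,0, 0,0,0,0,0,0,0]' 40
python3 go.py '[.499,-.061,.006]' -1.4 20
python3 -m crank '[0,0,0,0,0,0,255, 0,0,0,0,0,0,255, 0,0,0,0,0,0,255, 0,0,0,0,0,0,255, 0,0,0,0,0,0,255]' 40
python3 go.py '[.499,-.061,.006]' -1.4 20
```

```text
time: 6.0
position: [0.5005, -0.0598, 0.0077]
tool_rot: [2.056, 1.998, 0.357]
contact_force: [-0.0, -0.2, 0.1]
finger_gap: 1.001
6.0 [ 0.5005 -0.0598  0.0077] F [-0.0086 -0.2277  0.1326] 1.0007127580371658
turn [ 0.0044  0.0014 -0.0037] shift cm now [-0.123  -0.1988  0.1114] after turn [-0.1224 -0.1988  0.1121]
tool y [ 0.9378 -0.0266  0.3462] z [ 0.346  -0.0099 -0.9382] q [ 0.4213  1.0795 -0.6557  2.369   2.3658  0.7778 -0.7036]
time: 6.62
position: [0.4998, -0.0593, 0.0074]
tool_rot: [2.056, 2.0, 0.358]
contact_force: [0.2, 0.2, -0.1]
finger_gap: 0.457
6.625 [ 0.4998 -0.0593  0.0074] F [ 0.2373  0.2165 -0.0674] 0.456987538431047
turn [ 0.004  -0.0001 -0.0033] shift cm now [-0.1773 -0.12    0.1068] after turn [-0.1769 -0.1202  0.1073]
tool y [ 0.938  -0.0262  0.3457] z [ 0.3456 -0.0083 -0.9383] q [ 0.4213  1.0805 -0.6559  2.3707  2.3685  0.7785 -0.7059]
```

```bash
python3 -m crank '[0,0,0,0,0,0.1,255, 0,0,0,0,0,0,255, 0,0,0,0,0,0,255, 0,0,0,0,0,0,255, 0,0,0,0,0,0,255]' 40
python3 go.py '[.499,-.061,.006]' -1.4 20
```

```text
time: 7.25
position: [0.5001, -0.0593, 0.0064]
tool_rot: [2.056, 2.0, 0.358]
contact_force: [0.4, -0.2, 0.2]
finger_gap: 0.223
7.25 [ 0.5001 -0.0593  0.0064] F [ 0.4389 -0.2374  0.1514] 0.2232228617399441
turn [ 0.0039 -0.0001 -0.0034] shift cm now [-0.1756 -0.1145  0.001 ] after turn [-0.1753 -0.1151  0.0015]
tool y [ 0.938  -0.0263  0.3456] z [ 0.3455 -0.0083 -0.9384] q [ 0.4212  1.0829 -0.6554  2.3694  2.3696  0.7793 -0.7058]
```

```bash
python3 -m crank '[0,0,0,0,0.7,-2,255, 0,0,0,0,1.8,-5,255, 0,0,0,0,1.8,-5,255, 0,0,0,0,1.8,-5,255, 0,0,0,0,0,0,255]'
python3 go.py '[.560,-.006,.190]' 2 20
```

```text
time: 7.88
position: [0.5008, -0.0604, 0.1918]
tool_rot: [2.049, 1.992, 0.363]
contact_force: [-0.6, 0.6, -0.6]
finger_gap: 0.219
7.875 [ 0.5008 -0.0604  0.1918] F [-0.6123  0.5663 -0.5899] 0.21860082235891806
turn [ 0.0135  0.0243 -0.0589] shift cm now [5.6055 5.3278 2.2044] after turn [5.2266 5.6773 2.2619]
tool y [ 0.9346 -0.0261  0.3548] z [ 0.3545 -0.0124 -0.935 ] q [ 0.2535  0.5567 -0.3439  2.3088  1.8943  0.2053 -0.3308]
```

```bash
python3 -m crank '[0,0,-0.02,2,1,0.5,255, 0,0.01,-0.02,2,1,0.5,255, 0.01,0.01,-0.02,1.2,1,0.4,255, 0,0,0,0,1,0.4,255, 0,0,0,0,0,0,255]'
python3 go.py '[.560,-.006,.190]' 2 20
```

```text
time: 8.5
position: [0.5424, -0.0068, 0.1821]
tool_rot: [2.002, 2.076, 0.355]
contact_force: [0.5, -0.4, 0.1]
finger_gap: 0.217
8.5 [ 0.5424 -0.0068  0.1821] F [ 0.5452 -0.4074  0.0815] 0.217074562418376
turn [-0.0092  0.0006  0.0016] shift cm now [ 0.0165  1.9223 -0.1544] after turn [ 0.0196  1.9236 -0.1367]
tool y [0.9422 0.0345 0.3334] z [ 0.3332  0.011  -0.9428] q [-0.0356  0.5923 -0.0713  2.2023  1.4271  0.0587  0.1023]
```

```bash
python3 - <<'E'
from h import *
for n in("scene","top"):
    c=arm.capture(n);M=cam(c)
    for k in("key_grip","eye_end","hook_mouth"):
        print(n,k,[(np.array(d['point']),round(d['conf'],2),w2px(c,M,d['point'])) for d in arm.pinpoint(c,k)[:2]])
    r=arm.silhouettes(c,"eye_end")
    if r:
        m=r[0]['pixels'];Q=np.array([px2w(c,M,u,v) for v,u in np.argwhere(m) if c['depth'][v,u]>0]);Q=Q[(Q[:,2]>.15)&(Q[:,2]<.24)&(Q[:,0]>.575)&(Q[:,0]<.625)];print(len(Q),r[0]['conf'])
        if len(Q)>5: print('eye plane z vs x',np.polyfit(Q[:,0]-.6,Q[:,2],1),Q.min(0),Q.max(0))
    if n=="scene": cv2.imwrite('pics/k.png',cv2.resize(c['frame'][140:290,260:460],(800,600),interpolation=cv2.INTER_CUBIC)[:,:,::-1])
E
```

```text
scene key_grip [(array([ 0.5387, -0.0073,  0.1893]), 0.65, (np.float64(294.8909275233275), np.float64(243.38119182946247)))]
scene eye_end []
scene hook_mouth [(array([ 0.6616, -0.0041,  0.1924]), 0.59, (np.float64(360.5915006461205), np.float64(214.46930143756882)))]
0 0.62
top key_grip [(array([ 0.5421, -0.0112,  0.1841]), 0.46, (np.float64(327.55582525825145), np.float64(232.76643129272162)))]
top eye_end [(array([ 0.6174, -0.0044,  0.1817]), 0.74, (np.float64(323.6540057035638), np.float64(198.30516587912345)))]
top hook_mouth [(array([ 0.6568, -0.0045,  0.1912]), 0.77, (np.float64(323.7963054350418), np.float64(179.68530347676077)))]
3 0.61
```

View pics/k.png

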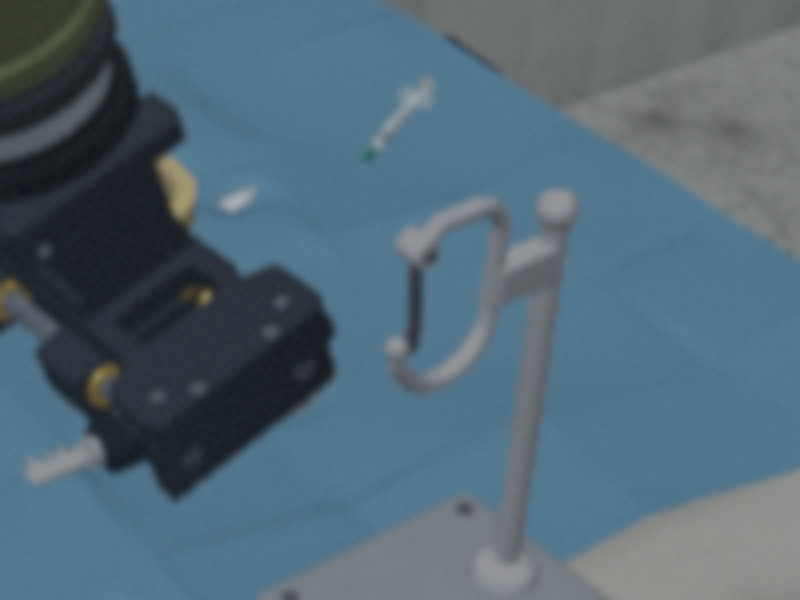

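The key sits level in the jaws, with the blade at crop (60,460) and the grip under the gripper body; the hook's gate is at (415,310). The eye is hidden here but the top camera puts it at x 0.617 and in line with the mouth. I'll move closer, then insert.

```bash
python3 -m crank '[0,0,0,0,0.8,-0.3,255, 0,0,0,0,0.8,-0.1,255, 0,0,0,0,0.7,0,255, 0,0,0,0,0.6,0,255, 0,0,0,0,0,0,255]'
python3 go.py '[.616,-.005,.190]' 2 20
```

```text
time: 9.62
position: [0.569, -0.0067, 0.197]
tool_rot: [2.001, 2.072, 0.359]
contact_force: [0.6, 0.4, -1.0]
finger_gap: 0.224
9.625 [ 0.569  -0.0067  0.197 ] F [ 0.6398  0.4169 -0.9645] 0.22384226176226543
turn [-0.0049  0.0006  0.0003] shift cm now [0.0058 4.1913 2.2511] after turn [0.0055 4.1803 2.2716]
tool y [0.9408 0.0331 0.3374] z [ 0.3372  0.0112 -0.9414] q [ 0.113   0.5944 -0.2956  2.1114  1.0582  0.2165  0.4853]
```

```bash
python3 -m crank '[0,0,0,0,0.23,0.83,255, 0,0,0,0,0.94,0.34,255, 0,0,0,0,0.94,0.34,255]' 45
python3 go.py '[.616,-.005,.190]' 2 20
```

```text
time: 10.0
position: [0.5936, -0.0055, 0.1891]
tool_rot: [2.0, 2.074, 0.357]
contact_force: [-2.5, 0.8, -1.6]
finger_gap: 0.221
10.0 [ 0.5936 -0.0055  0.1891] F [-2.4575  0.8112 -1.6462] 0.22105045980143526
turn [-0.0066  0.0011  0.0016] shift cm now [-0.0278  2.1409  0.6709] after turn [-0.0251  2.1364  0.6851]
tool y [0.9413 0.0345 0.3358] z [ 0.3356  0.0106 -0.9419] q [ 0.1374  0.6357 -0.3383  2.0468  1.0267  0.2609  0.531 ]
```

```bash
python3 -m crank '[0,0,0,0,0.94,0.34,255, 0,0,0,0,0.94,0.34,255, 0,0,0,0,0.2,0.07,255, 0,0,0,0,0,0,255]' 45
python3 go.py '[.616,-.005,.190]' 2 20
```

```text
time: 10.5
position: [0.6154, -0.0053, 0.1893]
tool_rot: [2.001, 2.073, 0.357]
contact_force: [-0.9, -0.4, -3.7]
finger_gap: 0.219
10.5 [ 0.6154 -0.0053  0.1893] F [-0.8511 -0.3586 -3.7096] 0.2187526456758232
turn [-0.0065  0.0012  0.0004] shift cm now [ 0.0284  0.0853 -0.0462] after turn [ 0.0285  0.0856 -0.0456]
tool y [0.9413 0.0333 0.3359] z [ 0.3358  0.0105 -0.9419] q [ 0.1714  0.6627 -0.3946  1.9832  0.9814  0.3182  0.5912]
```

```bash
python3 - <<'E'
from h import *
c=arm.capture("scene");M=cam(c);a=cv2.resize(c['frame'][160:260,310:430],(400,600*400//480),interpolation=cv2.INTER_CUBIC)
for k in("key_grip","eye_end"): print(k,[(np.array(d['point']),round(d['conf'],2)) for d in arm.pinpoint(c,k)[:2]])
c=arm.capture("top");M=cam(c)
for k in("key_grip","eye_end"): print(k,[(np.array(d['point']),round(d['conf'],2)) for d in arm.pinpoint(c,k)[:2]])
b=cv2.resize(c['frame'][130:230,265:385],(400,500),interpolation=cv2.INTER_CUBIC)
a=cv2.resize(a,(400,500))
cv2.imwrite('pics/in.png',np.hstack([a,b])[:,:,::-1])
E
```

```text
key_grip [(array([ 0.6148, -0.0058,  0.1923]), 0.49)]
eye_end []
key_grip [(array([ 0.6139, -0.0072,  0.1951]), 0.59)]
eye_end [(array([ 0.6889, -0.0049,  0.1867]), 0.62)]
```

View pics/in.png

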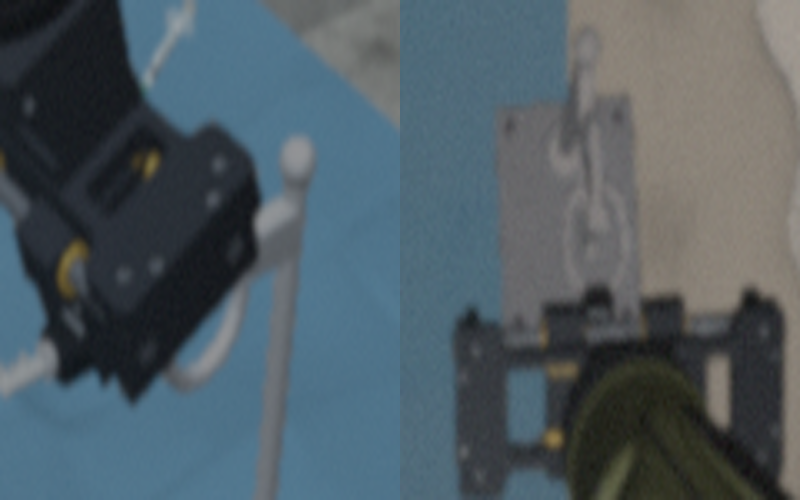

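In the top crop, the eye (oval at (597,225)) surrounds the hook, so the far bar is inside. In the scene crop the gripper body clears the hook. Lowering now.

```bash
python3 -m crank '[0,0,0,0,-0.29,0.8,255, 0,0,0,0,-0.29,0.8,255, 0,0,0,0,-0.29,0.8,255]' 45
python3 go.py '[.614,-.005,.154]' 2 20
python3 -m crank '[0,0,0,0,-0.29,0.8,255, 0,0,0,0,0,0,255]' 45
python3 go.py '[.614,-.005,.154]' 2 20
```

```text
time: 11.18
position: [0.6161, -0.0042, 0.1639]
tool_rot: [1.999, 2.074, 0.361]
contact_force: [-0.6, 0.9, -1.1]
finger_gap: 0.22
11.175 [ 0.6161 -0.0042  0.1639] F [-0.5634  0.9198 -1.113 ] 0.2201868117450287
turn [-0.0043 -0.0004  0.0016] shift cm now [-0.0697 -0.5358  0.8624] after turn [-0.0702 -0.5394  0.8602]
tool y [0.9405 0.0345 0.338 ] z [ 0.3378  0.0122 -0.9412] q [ 0.1005  0.6953 -0.2832  2.0065  1.0722  0.2252  0.4931]
time: 11.42
position: [0.6159, -0.0041, 0.1553]
tool_rot: [1.999, 2.075, 0.359]
contact_force: [-0.4, 0.5, -0.6]
finger_gap: 0.22
11.425 [ 0.6159 -0.0041  0.1553] F [-0.4046  0.5069 -0.5577] 0.2200856423209664
turn [-0.0052 -0.0001  0.0025] shift cm now [-0.0861 -0.224   0.0556] after turn [-0.0867 -0.2241  0.0544]
tool y [0.9408 0.0353 0.3371] z [ 0.3369  0.0118 -0.9415] q [ 0.0721  0.707  -0.2385  2.0136  1.1032  0.1912  0.4585]
```

```bash
python3 -m crank '[0,0,0,0,-0.07,0.2,255, 0,0,0,0,-0.07,0.2,255, 0,0,0,0,0,0,255]' 45
python3 go.py '[.614,-.005,.154]' 2 20
python3 - <<'E'
from h import *
c=arm.capture("top");M=cam(c)
for k in("key_grip","eye_end","gate"): print(k,[(np.array(d['point']),round(d['conf'],2)) for d in arm.pinpoint(c,k)[:2]])
s=arm.get_state();c2=arm.capture("wrist")
c3=arm.capture("scene")
cv2.imwrite('pics/lo.png',np.hstack([cv2.resize(c3['frame'][160:260,310:430],(400,400),interpolation=cv2.INTER_CUBIC),cv2.resize(c['frame'][150:210,295:355],(400,400),interpolation=cv2.INTER_CUBIC)])[:,:,::-1])
E
```

```text
time: 11.8
position: [0.6156, -0.0049, 0.1515]
tool_rot: [2.0, 2.073, 0.359]
contact_force: [-0.2, 0.2, -0.8]
finger_gap: 0.222
11.8 [ 0.6156 -0.0049  0.1515] F [-0.1644  0.2119 -0.7933] 0.2224165150745309
turn [-0.0053  0.0007  0.001 ] shift cm now [ 0.0001 -0.0663 -0.2892] after turn [ 0.0002 -0.0647 -0.2896]
tool y [0.9409 0.0339 0.337 ] z [ 0.3368  0.011  -0.9415] q [ 0.0582  0.712  -0.2142  2.0177  1.119   0.173   0.44  ]
key_grip [(array([ 0.688 , -0.0007,  0.151 ]), 0.75), (array([ 0.6143, -0.0071,  0.1564]), 0.65)]
eye_end [(array([ 0.6882, -0.0051,  0.1519]), 0.62)]Traceback (most recent call last):
  File "<stdin>", line 3, in <module>
ValueError: it knows: eye_end, hook_mouth, hook_seat, key_grip, key_stand, spare_grip
```

The eye bar is at about z 0.152 (seat height) and the gate's push has gone. I'll soften the grip so the key can swing down, then open.

```bash
python3 -m crank '[0,0,0,0,0,0,255, 0,0,0,0,0,0,255, 0,0,0,0,0,0,190, 0,0,0,0,0,0,185, 0,0,0,0,0,0,180]' 3
python3 -m crank '[0,0,0,0,0,0,170, 0,0,0,0,0,0,160, 0,0,0,0,0,0,150, 0,0,0,0,0,0,140, 0,0,0,0,0,0,120]' 3
python3 -m crank '[0,0,0,0,0,0,120, 0,0,0,0,0,0,120, 0,0,0,0,0,0,120, 0,0,0,0,0,0,120, 0,0,0,0,0,0,120]' 3
python3 - <<'E'
from h import *
c=arm.capture("top")
for k in("key_grip","eye_end"): print(k,[(np.array(d['point']),round(d['conf'],2)) for d in arm.pinpoint(c,k)[:2]])
c3=arm.capture("scene")
for k in("key_grip","eye_end"): print(k,[(np.array(d['point']),round(d['conf'],2)) for d in arm.pinpoint(c3,k)[:2]])
cv2.imwrite('pics/lo.png',np.hstack([cv2.resize(c3['frame'][160:300,310:450],(400,400),interpolation=cv2.INTER_CUBIC),cv2.resize(c['frame'][150:210,295:355],(400,400),interpolation=cv2.INTER_CUBIC)])[:,:,::-1])
E
```

```text
time: 12.58
position: [0.6156, -0.0049, 0.1515]
tool_rot: [2.0, 2.073, 0.359]
contact_force: [0.4, -0.4, -0.1]
finger_gap: 0.292
time: 13.2
position: [0.6155, -0.005, 0.1515]
tool_rot: [2.0, 2.073, 0.359]
contact_force: [0.4, -0.3, 0.2]
finger_gap: 0.525
time: 13.82
position: [0.6155, -0.0049, 0.1515]
tool_rot: [2.0, 2.073, 0.359]
contact_force: [-0.5, -0.3, -0.5]
finger_gap: 0.527
key_grip [(array([0.681 , 0.0001, 0.0843]), 0.53)]
eye_end [(array([0.697 , 0.0044, 0.1492]), 0.61)]
key_grip [(array([ 0.6949, -0.0061,  0.0873]), 0.52)]
eye_end []
```

View pics/lo.png

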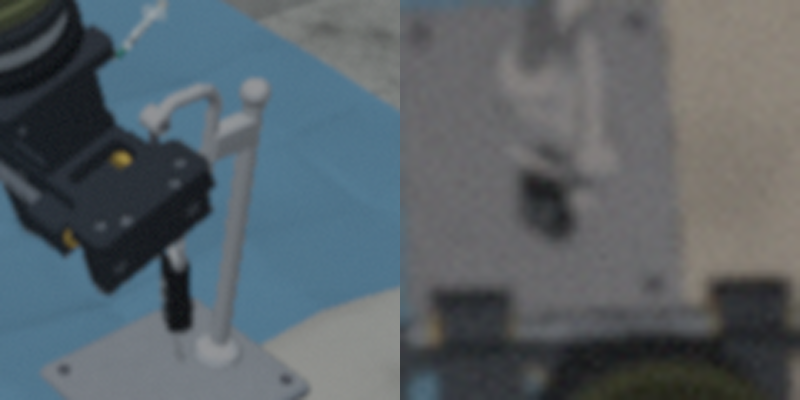

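The key hangs down under the hook (grip at crop (178,290), next to the post). Backing straight out.

```bash
python3 -m crank '[0,0,0,0,-1.5,-0.6,120, 0,0,0,0,-2,-1,120, 0,0,0,0,-2,-1.5,120, 0,0,0,0,-2,-2,120, 0,0,0,0,-2,-2,120]'
python3 -m crank '[0,0,0,0,-1.5,-3,120, 0,0,0,0,0,-3,120, 0,0,0,0,0,0,120, 0,0,0,0,0,0,120, 0,0,0,0,0,0,120]'
python3 - <<'E'
from h import *
for n in ("top","scene"):
    c=arm.capture(n);M=cam(c)
    for k in("key_grip","eye_end","spare_grip"): print(n,k,[(np.array(d['point']),round(d['conf'],2)) for d in arm.pinpoint(c,k)[:2]])
cv2.imwrite('pics/end.png',cv2.resize(c['frame'][160:320,290:450],(600,600),interpolation=cv2.INTER_CUBIC)[:,:,::-1])
E
```

```text
time: 14.75
position: [0.509, -0.0091, 0.1862]
tool_rot: [2.0, 2.073, 0.357]
contact_force: [-0.3, -0.4, -0.2]
finger_gap: 0.527
time: 15.38
position: [0.4834, -0.0119, 0.2225]
tool_rot: [1.996, 2.065, 0.358]
contact_force: [-0.8, -0.2, -0.3]
finger_gap: 0.531
top key_grip [(array([0.6818, 0.0026, 0.0819]), 0.5)]
top eye_end [(array([0.6948, 0.0077, 0.1524]), 0.44)]
top spare_grip [(array([0.5061, 0.211 , 0.0087]), 0.56)]
scene key_grip [(array([ 0.6895, -0.0055,  0.0861]), 0.96)]
scene eye_end [(array([0.6928, 0.0012, 0.1528]), 0.91)]
scene spare_grip [(array([0.5119, 0.204 , 0.0087]), 0.78)]
```

View pics/end.png

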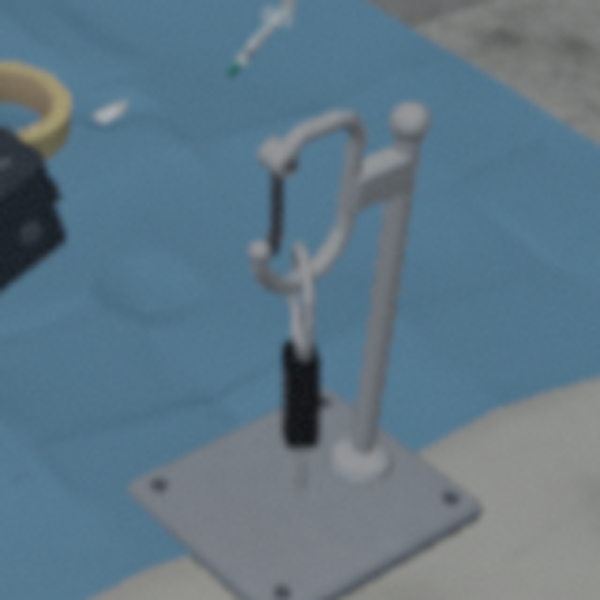

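The key hangs by its eye in the hook (bar at (303,250)), and the gate is shut above it ((277,215), free end behind the nose). I'll wait briefly for any swing to settle, then hand in.

```bash
python3 -m crank '[0,0,0,0,0,0,120, 0,0,0,0,0,0,120, 0,0,0,0,0,0,120, 0,0,0,0,0,0,120, 0,0,0,0,0,0,120]'
python3 -m crank '[0,0,0,0,0,0,120, 0,0,0,0,0,0,120, 0,0,0,0,0,0,120, 0,0,0,0,0,0,120, 0,0,0,0,0,0,120]'
python3 - <<'E'
from h import *
c=arm.capture("scene")
for k in("key_grip","eye_end"): print(k,[(np.array(d['point']),round(d['conf'],2)) for d in arm.pinpoint(c,k)[:2]])
print(arm.close_job())
E
```

```text
time: 16.4
position: [0.4833, -0.0119, 0.2232]
tool_rot: [1.996, 2.064, 0.358]
contact_force: [0.4, 0.7, -0.8]
finger_gap: 0.53
time: 17.02
position: [0.4833, -0.012, 0.2232]
tool_rot: [1.996, 2.064, 0.358]
contact_force: [-0.4, -0.6, 0.3]
finger_gap: 0.528
key_grip [(array([ 0.6859, -0.0027,  0.0836]), 0.88), (array([ 0.6845, -0.0017,  0.1537]), 0.58)]
eye_end [(array([0.6921, 0.0039, 0.152 ]), 0.95)]
the job is handed in; nothing more can be done
None
```

The medicine-cupboard key is back on the stand, hanging in the snap hook by its large eye with the gate shut behind it. I gripped it with the tool tilted back about 20°, pushed the eye about 25 mm past the gate and lowered it about 38 mm to the seat. Then I eased the grip so it swung down, and backed the arm away.

The last close-up showed the gate shut over the eye bar. The networks put the bar at z 0.152 m, the seat height, and the grip at about z 0.084 m, hanging straight down. The spare key is where it was to within the networks' error. The arm was clear and still at hand-in, at about 17 s, and the highest contact force I saw was about 4 N.

**Checks that failed or disagreed:**
- The last top and scene readings of the eye bar's y differed by about 6 mm.
- In the last reading one lower-confidence "key_grip" fell on the hook; I took it as a false hit.
- The gate's state was judged by eye only, because the network does not report it.

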